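# Soft-start a coffee machine test supply

## Task

Power up the test supply of the coffee machine bench the safe way: while the isolator is still off, slide the dimmer fully home to its zero end (the end with the shortest tick bars), and only then turn the isolator's blade handle a quarter turn clockwise, from its off detent fully into its on detent. With the isolator on, slide the dimmer up until its cap is level with the small dark steel setting clip beside the track, and leave it there. Do not shift the setting clip, and leave the other things on the bench where they are.

Things in the scene. Friction and masses are not known exactly. Their poses are not given: they have to be found in the camera images.
- isolator_base: isolator: square grey box 130 x 130 mm, 70 mm high, fixed to the bench; origin at the centre of its underside, z up. On its top a white round shroud 86 mm across, 6 mm high, carries the handle at the centre. A black round dot on its +y edge marks off, a black bar on its +x edge marks on
- isolator (a joint): angle of the isolator handle (rad): 0 = off detent (nose points to the box's +y, the dot), 1.571 = on detent (nose points to the box's +x, the bar), growing clockwise seen from above. An over-centre spring (about 0.13 N m at the detents) snaps it to the nearer detent once well past the middle, 0.785
- isolator_grip (a point): point on the turning axis of the handle, in the middle of its blade at a height to grip, 110 mm above the bench; turns with the handle: y along the blade towards its nose, x across it. The black blade is 14 mm thick, 63 mm long (from 32 mm behind the axis to a pointed nose 31 mm ahead), its top 10 mm above this point and its lower edge 26 mm below it
- dimmer_base: dimmer: flat aluminium box, 130 mm along its x, 200 mm along its y, 60 mm high, fixed to the bench; origin at the centre of its underside, z up. A straight track runs along y through the middle of the top; black tick bars on its -x side grow longer from the zero end (-y) to the full end (+y)
- dimmer (a joint): position of the dimmer cap along its track (m): 0 = zero end (-y end), 0.1 = full (+y end); friction about 2 N
- dimmer_grip (a point): centre of the black dimmer cap (white line across its top) at a height to grip, 91 mm above the bench; axes as dimmer_base. The cap is 26 mm across the track (x), 18 mm along it (y), its top 9 mm above this point, its underside 21 mm below it, where a thin stem carries it 10 mm clear of the box
- clip_top (a point): top of the dark steel setting clip, in its middle; axes as dimmer_base. The clip is 12 x 8 mm, stands 8 mm high on the box, 38 mm to the +x side of the track's centre line, clamped on its own rail. The dimmer is level with it when dimmer_grip and clip_top agree along the box's y axis
- gasket: rubber group gasket, ring 68 mm across, 9 mm high; bystander; origin at the centre of its underside
- can: small lidded tin, 48 mm across, 60 mm high; bystander; origin at the centre of its underside
- bowl: steel screw bowl, 110 mm across, 40 mm high; bystander; origin at the centre of its underside
- portafilter: steel portafilter, basket 68 mm across, 40 mm high, with a 180 mm long black handle to its -y; bystander; origin at the centre of its underside
- multimeter: orange multimeter lying flat, 180 x 90 x 44 mm, long side along its x; bystander; origin at the centre of its underside
- screwdriver: screwdriver lying along its x; bystander; origin at the centre of its underside
- brush: cleaning brush lying along its x; bystander; origin at the centre of its underside
- jar: white jar, 76 mm across, 80 mm high; bystander; origin at the centre of its underside

How it is judged:
By the outcome, as a careful person would: the job done as asked, in the order asked, and still so for the second after the job is handed in, with the robot touching nothing.
It also fails if it takes over 61 s, if anything falls off the work surface, if the arm or the gripper's body presses on something with over 40 N, if the wrist force passes 120 N, or if a joint passes its speed limit or range.

## Robot

A 6-joint arm with a two-finger parallel gripper is mounted at the origin on the work surface. World frame = base frame: x ahead of the robot, y to its left, z up, the work surface at z = 0. Lengths are in mm, angles in rad, forces in N, time in s.
With the tool pointing down it reaches from about 350 to 975 mm from the base axis. Payload 7.1 kg.
Tool frame: the origin (TCP) lies midway between the tips of the shut fingers; the grasp point (between the pads) lies 19 mm behind it (ctrl.grip_point_offset is the distance from the TCP to the grasp point, in mm); z points along the fingers, y is the line along which they close (so a half turn about z gives the same grasp; the last joint's range is limited). The gripper opens to 88 mm and grips with 3 to 60 N. Pads are 20 mm wide; open, the fingers measure 115 mm over their backs; the gripper's body (75 mm by 178 mm) begins 61 mm behind the grasp point.
Start: joints at [-1.194, 0.423, 1.63, -0, 1.089, -0.019], TCP at [240.982, -576.656, 222.675] pointing down, gripper open.
Joint ranges: [-3, 3], [-0.9, 2.11], [0.09, 2.58], [-1.31, 4.45], [0.11, 2.69], [-2.54, 2.54]. Speed limits (rad/s): [2.39, 2.39, 3.01, 3.14, 3.14, 3.14].

## Interface

Orientations are given as a rotation vector (axis times angle).
In Python, from workcell import get_obs, optics, close_job, spotter, ctrl gives the robot as it stands. The module is installed in compiled form; this text tells all that it offers.
- The arm moves only by the tool move_arm, never from a script. Its argument "rows" is a list of rows, each a list of 5 numbers: the shift along the tool's x, y, z in cm, then the turn about the tool's z in degrees, then the opening in per cent of the stroke, from 0 (shut) to 100 (fully open). A call has 1 to 10 rows; each row shifts and turns the commanded pose from where the row before left it, along the tool's axes as they then stand; what a row does not reach is not made up. A row lasts 1/8 s, in which the tool goes at most 62.5 mm and 10.7 degrees, less where a joint would pass 70% of its speed; a pose out of reach is approached as far as the arm can. A call with a gripper value outside its range is refused whole. The fingers move at their own pace and stop on an object; the grip force is fixed at half the most. Time passes only in rows, so rows that do not move let the fingers close. It gives the time, the measured TCP pose, the force, the opening and the grip force at its end, in the units of the state.
- get_obs(): the state, without advancing time (a new reading comes with each control period).
- optics.get_image(name): name is "side" or "top" or "wrist"; returns the picture (420x560x3 uint8, blue, green, red); there is no depth.
- optics.calibration(name): a dict with "camera_matrix" (3x3 intrinsics, pixels), "distortion" ([k1, k2, p1, p2, k3] as OpenCV has them; the pictures are not rectified), "xyz" and "orientation" of the camera in the world. Camera axes: x right, y down, z forward; pixel columns grow to the right and rows downward; lengths in mm; the calibration is good to about 2 mm. A picture is of the moment at which its call begins: read the wrist's pose just before it. calibration takes no time and is no camera call; for the wrist camera it gives the pose at the moment of the call.
- close_job(): hands the job in; it is judged then, once.
Trained networks look in the newest picture that a camera, given by its name, has taken for a name from the list of things; names that differ only in an ending like _2 or _b are one class to them, and where a whole thing is asked for, a point or a joint stands for the part that bears it (a point fixed in the world has none). Each returns a list of dicts, best first, with "conf" (0 to 1); they miss things now and then, are a little off and sometimes report something else, mostly with a low value. They report only what shows in the picture. A call takes as long as a camera call.
- spotter.find_in(camera, label): "point" ([column, row] in pixels, amid what is visible of it).
- spotter.regions_of(camera, label): "region" (420x560 bool, what is visible of it) and "point" ([column, row] in pixels, amid what is visible of it).
The state is a dict: "t": time; "qpos": joint angles; "qvel": joint speeds; "joint_torque": joint torques, N m; "ee_pos": TCP position; "orientation": TCP orientation; "ft_force": force on the tool from outside, world axes, zero at the start; "moment": the same for the moment, N m; "width": finger opening in mm; "grasp_force": force on a finger pad.
Only numpy, scipy, OpenCV 4.12 (cv2) and the standard library are available. Lean on these libraries where they do the work, as an engineer would, in place of code of your own. Each camera call takes 0.05 s, during which the arm holds its last target. There are 200 camera calls.

## Working session

There is one attempt and no reset: what is moved stays moved. The work goes in short steps, Python scripts to look and compute and a tool call to move; the robot and the scene stay as the last step left them, time stands still between calls to the robot, and variables do not carry over. Pictures are saved under pics/ and viewed, at most 10 in all, crops included, and the job is handed in when it is done.

Besides the shell and the picture viewer there is one more tool, called after "Call:" as name(argument=value, ...) on one line, values as JSON. move_arm: Moves the arm, as the interface text tells. Its arguments: {"type":"object","properties":{"rows":{"type":"array","items":{"type":"array","items":{"type":"number"}}}},"required":["rows"]}

```bash
mkdir -p pics; cat > h.py <<'E'
import numpy as np, cv2
from scipy.spatial.transform import Rotation as R
from workcell import get_obs, optics, close_job, spotter, ctrl
def ray(cal,px):
    p=cv2.undistortPoints(np.array([[px]],float),np.array(cal["camera_matrix"]),np.array(cal["distortion"])).ravel()
    o=np.array(cal["orientation"],float)
    M=R.from_rotvec(o).as_matrix() if o.size==3 else o.reshape(3,3)
    return np.array(cal["xyz"],float),M@np.array([p[0],p[1],1])
def at(cal,px,z):
    c,d=ray(cal,px); return c+d*(z-c[2])/d[2]
def proj(cal,P):
    o=np.array(cal["orientation"],float); M=R.from_rotvec(o).as_matrix()
    t=-M.T@np.array(cal["xyz"],float)
    return cv2.projectPoints(np.array(P,float).reshape(-1,1,3),cv2.Rodrigues(M.T)[0],t,np.array(cal["camera_matrix"]),np.array(cal["distortion"]))[0].reshape(-1,2)
E
python3 - <<'E'
from h import *
Z=dict(isolator_grip=115,dimmer_grip=100,clip_top=68,isolator_base=70,dimmer_base=60)
for c in("top","side"):
    im=optics.get_image(c);cv2.imwrite(f"pics/{c}0.png",im);cal=optics.calibration(c);print(c,cal["xyz"],cal["orientation"])
    for n,z in Z.items():
        print(n,[(np.round(d["point"]),round(d["conf"],2),at(cal,d["point"],z).round()) for d in spotter.find_in(c,n)[:2]])
s=get_obs();print(s["orientation"],s["t"],ctrl.grip_point_offset)
E
```

```text
top [ 308.06331814  -11.7906229  1681.62076278] [-2.14855922  2.16022417 -0.17225726]
isolator_grip [(array([212., 229.]), 0.67, array([472., 208., 115.]))]
dimmer_grip [(array([287., 151.]), 0.43, array([746., -48., 100.])), (array([328., 205.]), 0.4, array([ 555., -188.,  100.]))]
clip_top [(array([149., 197.]), 0.67, array([589., 437.,  68.]))]
isolator_base [(array([212., 231.]), 0.72, array([469., 212.,  70.]))]
dimmer_base [(array([334., 210.]), 0.65, array([ 541., -214.,   60.]))]
side [  10.21365734  619.70456635 1072.24788676] [-0.89004784  2.59302611 -0.95020968]
isolator_grip [(array([238., 275.]), 0.6, array([460., 217., 115.]))]
dimmer_grip [(array([234., 274.]), 0.65, array([475., 214., 100.])), (array([355., 129.]), 0.34, array([ 532., -462.,  100.]))]
clip_top [(array([256., 219.]), 0.35, array([565.,  22.,  68.]))]
isolator_base [(array([236., 286.]), 0.87, array([461., 227.,  70.]))]
dimmer_base [(array([308., 183.]), 0.71, array([ 532., -195.,   60.])), (array([292., 248.]), 0.22, array([424.,  36.,  60.]))]
[ 3.08027576e+00  6.17634036e-01 -1.36921717e-05] 0.6 18.700000000000003
```

```bash
python3 - <<'E'
import cv2,numpy as np
a=cv2.imread("pics/top0.png")
cv2.imwrite("pics/m0.png",np.vstack([cv2.resize(a[100:310,100:420],(800,525),interpolation=cv2.INTER_CUBIC)]))
E
```

```text
(no output)
```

View pics/m0.png

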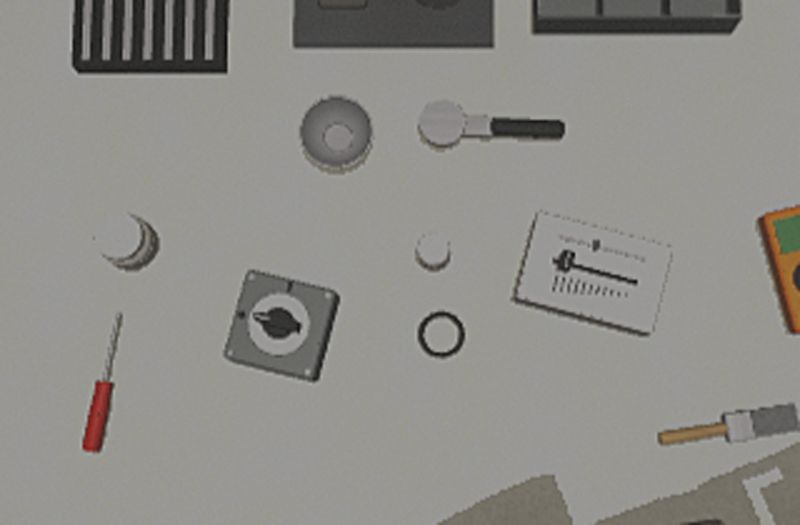

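View pics/side0.png

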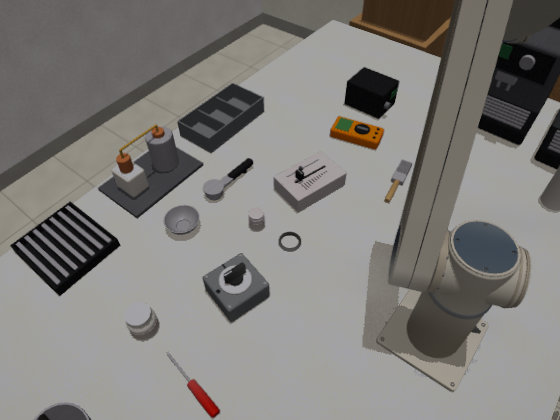

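The top crop shows the dimmer cap at crop (565,261), which is full-image (326,204). It sits at the long-tick full end. The zero end is to the right, and the clip is at (597,244). The isolator handle is at (278,322), its dot to the left and its bar at the top. The side view agrees. I'll go above the dimmer.

Call:
move_arm(rows=[[4, -2.4, -0.6, 0, 100], [4, -2.4, -0.6, 0, 100], [4, -2.4, -0.6, 0, 100], [4, -2.4, -0.6, 0, 100], [4, -2.4, -0.6, 0, 100], [4, -2.4, -0.6, 0, 100], [4, -2.4, -0.6, 0, 100], [4, -2.4, -0.6, 0, 100], [4, -2.4, -0.6, 0, 100], [4, -2.4, -0.6, 0, 100]])

```text
t: 1.85
ee_pos: [518.3, -199.7, 283.1]
orientation: [3.08, 0.618, 0.001]
ft_force: [1.5, -0.4, 0.5]
width: 88.4
grasp_force: 0.0
```

Call:
move_arm(rows=[[0, 0, 0, 9, 50], [0, 0, 0, 9, 50], [0, 0, 0, 9, 50], [0, 0, 0, 9, 50], [0, 0, 0, 0, 50], [0, 0, 0, 0, 50]])

```text
t: 2.6
ee_pos: [517.5, -201.0, 282.7]
orientation: [3.121, -0.36, 0.0]
ft_force: [-0.5, 1.1, 1.1]
width: 43.9
grasp_force: 0.0
```

```bash
python3 - <<'E'
from h import *
s=get_obs();print(s["orientation"],s["ee_pos"],s["t"])
cal=optics.calibration("wrist");im=optics.get_image("wrist");cv2.imwrite("pics/w1.png",im);print(cal["xyz"])
for n,z in dict(dimmer_grip=100,clip_top=68,dimmer_base=60).items():
    print(n,[(np.round(d["point"]),round(d["conf"],2),at(cal,d["point"],z).round()) for d in spotter.find_in("wrist",n)[:2]])
E
```

```text
[ 3.12090569e+00 -3.59814650e-01  1.02324546e-04] [ 517.50101349 -201.01267952  282.7147353 ] 2.6
[ 587.84699111 -216.09625162  444.3058598 ]
dimmer_grip [(array([252., 152.]), 0.62, array([ 563., -185.,  100.]))]
clip_top []
dimmer_base [(array([289., 151.]), 0.74, array([ 551., -225.,   60.]))]
```

View pics/w1.png

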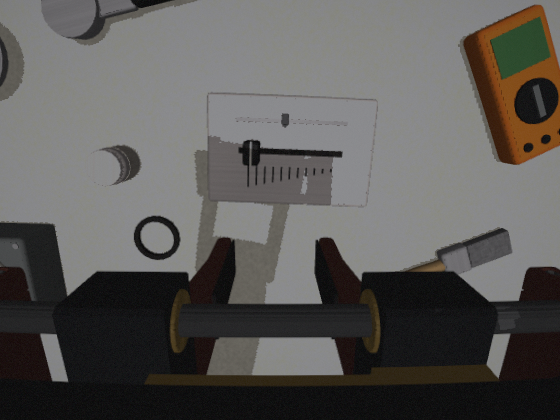

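The wrist view shows the cap at (252,152), the clip at (285,120), and the track running (240,150) to (342,154). The box-top corners are near (208,94), (377,100), (367,206) and (210,202).

```bash
cat >> h.py <<'E'
def fitbox(cal,guess):
    pass
E
python3 - <<'E'
from h import *
cal=optics.calibration("wrist")
a=[at(cal,p,60)[:2] for p in [(208,94),(377,100),(367,206),(210,202)]]
for p in a: print(p.round(1))
print([np.linalg.norm(a[i]-a[(i+1)%4]).round(1) for i in range(4)])
y=((a[0]-a[1])/np.linalg.norm(a[0]-a[1])+(a[3]-a[2])/np.linalg.norm(a[3]-a[2]));y/=np.linalg.norm(y);x=np.array([y[1],-y[0]])
print("yaw",np.degrees(np.arctan2(x[1],x[0])))
t=[at(cal,p,60)[:2] for p in [(240,150),(342,154)]];d=t[0]-t[1];print("track",t,np.degrees(np.arctan2(-d[0],d[1])))
cap=at(cal,(252,152),98)[:2];clip=at(cal,(285,118),68)[:2]
c=sum(a)/4
for n,p in(("cap",cap),("clip",clip),("t0",t[0]),("t1",t[1])):print(n,p.round(1),"box xy",(p-c)@x,(p-c)@y)
print(c)
E
```

```text
[ 635.9 -149.2]
[ 585.3 -337.5]
[ 462.4 -305.9]
[ 512.3 -116. ]
[np.float64(195.1), np.float64(126.9), np.float64(196.4), np.float64(128.0)]
yaw -14.893873202781148
track [array([ 565.64560863, -168.7855092 ]), array([ 533.1892876 , -286.62628877])] -15.398898433316386
cap [ 562.8 -185.5] box xy 2.6481808686828043 43.77923302467174
clip [ 589.4 -229. ] box xy 39.48220155085407 8.617439107739902
t0 [ 565.6 -168.8] box xy 1.1016075238278318 60.68488863269854
t1 [ 533.2 -286.6] box xy 0.02425430384774022 -61.539091887826835
[ 548.98320737 -227.14845662]
```

Call:
move_arm(rows=[[0, 0, 0, 2, 50], [3.9, -2.6, 0, 0, 50], [0, 0, 5, 0, 50], [0, 0, 5, 0, 50], [0, 0, 5, 0, 50], [0, 0, 0, 0, 50], [0, 0, 0, 0, 50]])

```text
t: 3.68
ee_pos: [563.1, -186.6, 134.2]
orientation: [3.113, -0.419, 0.003]
ft_force: [-0.1, 0.5, -0.2]
width: 44.2
grasp_force: 0.0
```

```bash
python3 - <<'E'
from h import *
s=get_obs();print(s["orientation"],s["ee_pos"],s["ft_force"])
im=optics.get_image("wrist");cv2.imwrite("pics/w2.png",im);cal=optics.calibration("wrist")
for n,z in dict(dimmer_grip=97,clip_top=68).items():
    print(n,[(np.round(d["point"]),round(d["conf"],2),at(cal,d["point"],z).round()) for d in spotter.find_in("wrist",n)[:2]])
E
```

```text
[ 3.11309722e+00 -4.19349977e-01  2.80424834e-03] [ 563.07734892 -186.60750182  134.24049207] [-0.05336669  0.4819469  -0.18217168]
dimmer_grip [(array([274., 235.]), 0.7, array([ 563., -185.,   97.]))]
clip_top [(array([322., 176.]), 0.72, array([ 588., -228.,   68.]))]
```

View pics/w2.png

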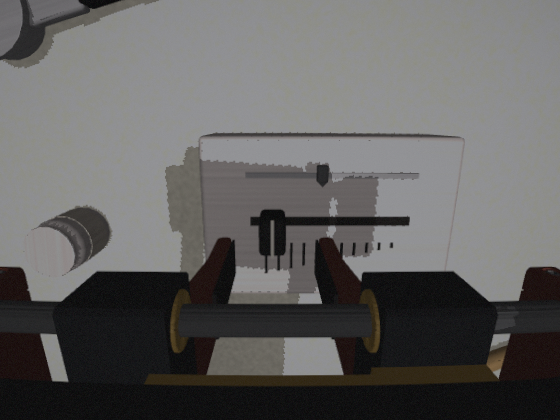

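The cap sits between the fingers at (272,232), and the clip is at (322,176). I'll descend and close.

Call:
move_arm(rows=[[0, 0, 3.1, 0, 50], [0, 0, 3.1, 0, 50], [0, 0, 0, 0, 50], [0, 0, 0, 0, 15], [0, 0, 0, 0, 10], [0, 0, 0, 0, 10], [0, 0, 0, 0, 10]])

```text
t: 4.7
ee_pos: [562.9, -186.4, 71.9]
orientation: [3.113, -0.419, 0.003]
ft_force: [-0.5, 0.7, 6.8]
width: 18.0
grasp_force: 30.0
```

Call:
move_arm(rows=[[0, 2, 0, 0, 10], [0, 2, 0, 0, 10], [0, 2, 0, 0, 10], [0, 2, 0, 0, 10], [0, 0.6, 0, 0, 10], [0, 0, 0, 0, 10]])

```text
t: 5.45
ee_pos: [539.7, -270.4, 71.9]
orientation: [3.112, -0.42, 0.003]
ft_force: [-1.7, -2.0, 6.6]
width: 17.8
grasp_force: 30.0
```

Call:
move_arm(rows=[[0, 0.4, 0, 0, 10], [0, 0.2, 0, 0, 10], [0, 0, 0, 0, 10]])

```text
t: 5.82
ee_pos: [538.3, -275.4, 71.9]
orientation: [3.113, -0.419, 0.003]
ft_force: [-1.3, 1.3, 8.3]
width: 17.9
grasp_force: 30.0
```

Call:
move_arm(rows=[[0, 0.2, 0, 0, 10], [0, 0, 0, 0, 10]])

```text
t: 6.08
ee_pos: [538.1, -276.3, 71.9]
orientation: [-3.112, 0.42, -0.003]
ft_force: [0.8, 5.8, 7.6]
width: 17.9
grasp_force: 30.0
```

Call:
move_arm(rows=[[0, 0.2, 0, 0, 10], [0, 0, 0, 0, 10]])

```text
t: 6.32
ee_pos: [538.0, -276.4, 71.9]
orientation: [-3.11, 0.42, -0.003]
ft_force: [4.1, 15.7, 8.6]
width: 17.7
grasp_force: 30.0
```

The cap is at the zero stop: it holds against 16 N with no further travel. I'll release and go to the isolator.

Call:
move_arm(rows=[[0, 0, 0, 0, 50], [0, 0, 0, 0, 50], [0, 0, 0, 0, 50], [0, 0, -5, 0, 50], [0, 0, -5, 0, 50], [0, 0, -5, 0, 50], [0, 0, -5, 0, 50]])

```text
t: 7.2
ee_pos: [536.2, -279.0, 272.2]
orientation: [3.113, -0.42, -0.0]
ft_force: [0.8, -0.9, -0.1]
width: 44.2
grasp_force: 0.0
```

Call:
move_arm(rows=[[-2.1, -4.45, 0, 0, 50], [-2.1, -4.45, 0, 0, 50], [-2.1, -4.45, 0, 0, 50], [-2.1, -4.45, 0, 0, 50], [-2.1, -4.45, 0, 0, 50], [-2.1, -4.45, 0, 0, 50], [-2.1, -4.45, 0, 0, 50], [-2.1, -4.45, 0, 0, 50], [-2.1, -4.45, 0, 0, 50]])

```text
t: 8.32
ee_pos: [459.8, 158.6, 270.7]
orientation: [3.113, -0.42, 0.0]
ft_force: [0.9, -0.1, 0.7]
width: 44.1
grasp_force: 0.0
```

Call:
move_arm(rows=[[0, 0, 0, -10, 50], [0, 0, 0, -10, 50], [0, 0, 0, -10, 50], [0, 0, 0, -10, 50], [0, 0, 0, -10, 50], [0, 0, 0, -10, 50], [0, 0, 0, -10, 50], [0, 0, 0, -10, 50], [0, 0, 0, -10, 50], [0, 0, 0, 0, 50]])

```text
t: 9.57
ee_pos: [460.2, 157.1, 270.6]
orientation: [2.5, 1.903, -0.0]
ft_force: [0.3, -0.0, -0.6]
width: 44.1
grasp_force: 0.0
```

```bash
python3 - <<'E'
from h import *
s=get_obs();print(s["orientation"],s["ee_pos"],s["ft_force"],s["qpos"])
im=optics.get_image("wrist");cv2.imwrite("pics/w3.png",im);cal=optics.calibration("wrist")
for n,z in dict(isolator_grip=115,isolator_base=70).items():
    print(n,[(np.round(d["point"]),round(d["conf"],2),at(cal,d["point"],z).round()) for d in spotter.find_in("wrist",n)[:2]])
im=optics.get_image("top");cal=optics.calibration("top")
print([(np.round(d["point"]),round(d["conf"],2),at(cal,d["point"],98).round()) for d in spotter.find_in("top","dimmer_grip")[:3]])
E
```

```text
[ 2.49960455e+00  1.90298812e+00 -3.24675419e-04] [460.15753507 157.13650486 270.5955905 ] [ 0.29313158 -0.01376985 -0.59306354] [ 3.04658110e-01  1.58010461e-01  1.88163934e+00 -1.15098101e-04
  1.10212556e+00  5.74098648e-01]
isolator_grip [(array([276., 135.]), 0.78, array([478., 215., 115.]))]
isolator_base [(array([277., 128.]), 0.86, array([481., 221.,  70.]))]
[(array([396., 270.]), 0.57, array([ 329., -415.,   98.])), (array([352., 209.]), 0.55, array([ 539., -270.,   98.]))]
```

View pics/w3.png

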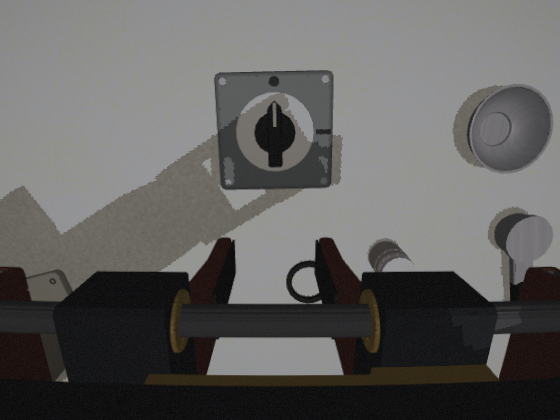

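The wrist view shows the isolator with its dot at (274,81), its bar at (323,131) and the handle pointing up at about (275,133), so it is off. The top camera puts the cap at (539,-270), which is the zero end.

```bash
python3 - <<'E'
from h import *
cal=optics.calibration("wrist");s=get_obs()
a=[at(cal,p,70)[:2] for p in [(217,72),(332,71),(331,187),(220,189)]]
print([np.linalg.norm(a[i]-a[(i+1)%4]).round(1) for i in range(4)])
for p,q in((0,3),(1,2)):d=a[p]-a[q];print("y axis",np.degrees(np.arctan2(d[1],d[0])))
for p,q in((1,0),(2,3)):d=a[p]-a[q];print("x axis",np.degrees(np.arctan2(d[1],d[0])))
c=sum(a)/4;sh=at(cal,(275,132),76)[:2]
n=at(cal,(274.5,103),120)[:2];b=at(cal,(275.5,166),120)[:2];d=n-b
print("c",c,"shroud",sh,"blade",n,b,np.linalg.norm(d),np.degrees(np.arctan2(d[1],d[0])))
M=R.from_rotvec(s["orientation"]).as_matrix()
print(np.degrees(np.arctan2(M[1,0],M[0,0])))
for t in(c,sh,b+d*32/63):print(M.T[:2]@np.append(t-s["ee_pos"][:2],0))
E
```

```text
[np.float64(122.6), np.float64(126.2), np.float64(128.9), np.float64(127.5)]
y axis 73.69947913385072
y axis 76.52262132120231
x axis -14.925879743047389
x axis -14.351235583480822
c [477.36850844 216.58389103] shroud [477.40482569 216.72630881] blade [484.32313502 243.86068491] [469.52857427 186.48265267] 59.254684304811704 75.54157156537393
74.56340520133432
[61.68844417  0.78973953]
[61.83539094  0.78683905]
[60.67955177  0.73091973]
```

Call:
move_arm(rows=[[3.1, 0, 0, 0, 50], [3.1, 0.1, 0, 0, 50], [0, 0, 6, 0, 50], [0, 0, 6, 0, 50], [0, 0, 6, 0, 50], [0, 0, 0, 0, 50], [0, 0, 0, 0, 10], [0, 0, 0, 0, 10], [0, 0, 0, 0, 10], [0, 0, 0, 0, 10]])

```text
t: 11.08
ee_pos: [476.6, 217.4, 91.8]
orientation: [-2.497, -1.904, 0.001]
ft_force: [-6.3, 3.2, 6.3]
width: 14.1
grasp_force: 29.9
```

Call:
move_arm(rows=[[0, 0, 0, 10, 10], [0, 0, 0, 10, 10], [0, 0, 0, 10, 10], [0, 0, 0, 10, 10], [0, 0, 0, 10, 10], [0, 0, 0, 10, 10], [0, 0, 0, 10, 10], [0, 0, 0, 10, 10], [0, 0, 0, 8, 10], [0, 0, 0, 0, 10]])

```text
t: 12.32
ee_pos: [477.9, 215.1, 91.7]
orientation: [3.118, -0.366, 0.002]
ft_force: [2.0, -12.4, 5.9]
width: 13.9
grasp_force: 30.0
```

Call:
move_arm(rows=[[0, 0, 0, 3, 10], [0, 0, 0, 0, 10]])

```text
t: 12.58
ee_pos: [477.9, 215.0, 91.8]
orientation: [3.108, -0.442, 0.002]
ft_force: [2.2, -12.2, 6.5]
width: 13.9
grasp_force: 30.4
```

```bash
python3 - <<'E'
from h import *
s=get_obs();print(s["moment"],s["ft_force"]);M=R.from_rotvec(s["orientation"]).as_matrix()
print(np.degrees(np.arctan2(M[1,0],M[0,0])),s["ee_pos"],s["qpos"])
E
```

```text
[-2.02652575 -0.06147188  0.68626777] [  2.16266699 -12.20748187   6.52056481]
-16.2069783443281 [477.93159634 215.02946996  91.75632978] [ 0.40188173  0.47382504  1.93418825 -0.00456199  0.73380196  2.25893363]
```

Call:
move_arm(rows=[[0, 0, 0, 0, 50], [0, 0, 0, 0, 50], [0, 0, 0, 0, 50], [0, 0, -5, -1, 50], [0, 0, -5, 0, 50], [0, 0, -5, 0, 50], [0, 0, -3, 0, 50], [-5, 0, 0, 0, 50], [0, 0, 0, 0, 50]])

```text
t: 13.7
ee_pos: [427.0, 230.5, 270.9]
orientation: [-3.114, 0.416, 0.001]
ft_force: [0.7, 0.1, -0.0]
width: 43.9
grasp_force: 0.0
```

```bash
python3 - <<'E'
from h import *
s=get_obs();print(s["orientation"],s["ee_pos"],s["ft_force"])
im=optics.get_image("wrist");cv2.imwrite("pics/w4.png",im)
E
```

```text
[-3.11392031e+00  4.15802021e-01  1.04850964e-03] [426.97561473 230.45274664 270.91528717] [ 0.71458172  0.10057656 -0.04798021]
```

View pics/w4.png

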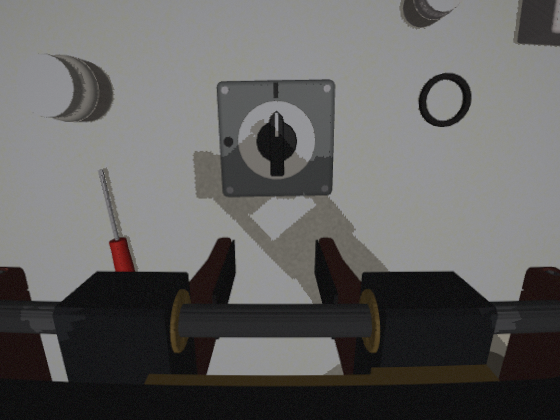

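The handle nose at (276,113) points straight at the bar at (276,90), so the isolator is on. Now back to the dimmer.

Call:
move_arm(rows=[[2.3, 4.8, 0, 0, 50], [2.3, 4.8, 0, 0, 50], [2.3, 4.8, 0, 0, 50], [2.3, 4.8, 0, 0, 50], [2.3, 4.8, 0, 0, 50], [2.3, 4.8, 0, 0, 50], [2.3, 4.8, 0, 0, 50], [2.3, 4.8, 0, 0, 50], [2.3, 4.6, 5, 0, 50], [0, 0, 5, 0, 50]])

```text
t: 15.0
ee_pos: [515.8, -237.0, 176.3]
orientation: [3.111, -0.424, 0.006]
ft_force: [-0.4, -0.4, 0.1]
width: 43.9
grasp_force: 0.0
```

Call:
move_arm(rows=[[0, 0, 0, 0, 50], [0, 0, 0, 0, 50]])

```text
t: 15.25
ee_pos: [515.0, -233.1, 178.2]
orientation: [3.113, -0.418, 0.002]
ft_force: [1.1, 0.0, -0.3]
width: 44.0
grasp_force: 0.0
```

```bash
python3 - <<'E'
from h import *
s=get_obs();print(s["orientation"],s["ee_pos"])
im=optics.get_image("wrist");cv2.imwrite("pics/w5.png",im);cal=optics.calibration("wrist")
for n,z in dict(dimmer_grip=97,clip_top=68).items():
    print(n,[(np.round(d["point"],1),round(d["conf"],2),at(cal,d["point"],z).round(1)) for d in spotter.find_in("wrist",n)[:2]])
cv2.imwrite("pics/w5c.png",cv2.resize(im[80:230,130:430],(800,400),interpolation=cv2.INTER_CUBIC))
E
```

```text
[ 3.11330778e+00 -4.18298985e-01  1.51133046e-03] [ 514.950028   -233.11660219  178.19173577]
dimmer_grip [(array([320.4, 173.7]), 0.95, array([ 538.7, -274.9,   97. ]))]
clip_top [(array([ 95.2, 261.1]), 0.71, array([508.6, -54.3,  68. ]))]
```

View pics/w5c.png

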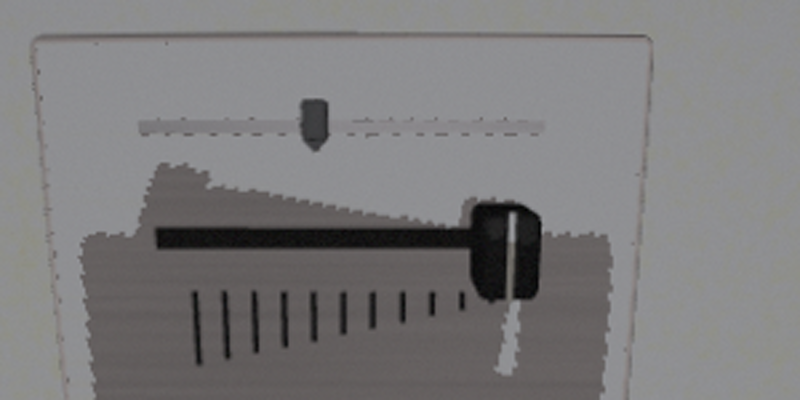

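The crop shows the cap's white line at crop x≈512, which is full-image (322,175). The clip is at crop (314,118), which is (247.9,124).

```bash
python3 - <<'E'
from h import *
cal=optics.calibration("wrist");s=get_obs()
M=R.from_rotvec(s["orientation"]).as_matrix()
cap=at(cal,(322,175.5),100);clip=at(cal,(247.9,123),68)
t0=at(cal,(130+157/2.667,80+238/2.667),60)
for yaw in(-14.9,-15.4):
    y=np.array([-np.sin(np.radians(yaw)),np.cos(np.radians(yaw)),0]);x=np.array([y[1],-y[0],0])
    print((clip-cap)@y,(clip-cap)@x,"via stop", (clip-[538,-276.4,0])@y)
print(cap,clip,M.T@(cap-s["ee_pos"]),M.T@(np.array([538,-276.4,0])-s["ee_pos"]),np.degrees(np.arctan2(M[1,0],M[0,0])))
E
```

```text
58.15192617025299 39.260916206138084 via stop 59.023380073746935
58.49232370206344 38.7519564227276 via stop 59.358337741836216
[ 537.62534376 -275.39853656  100.        ] [ 590.51892124 -229.29717519   68.        ] [32.26135651 35.02474646 79.44438093] [ 32.51646398  35.82396576 179.44657824] -15.272827549224994
```

Call:
move_arm(rows=[[3.2, 3.5, 0, 0, 50], [0, 0, 5.3, 0, 50], [0, 0, 5.3, 0, 50], [0, 0, 0, 0, 50], [0, 0, 0, 0, 10], [0, 0, 0, 0, 10], [0, 0, 0, 0, 10], [0, 0, 0, 0, 10]])

```text
t: 16.4
ee_pos: [536.8, -275.6, 73.2]
orientation: [3.112, -0.419, 0.005]
ft_force: [-0.9, 1.3, 8.2]
width: 17.7
grasp_force: 30.0
```

Call:
move_arm(rows=[[0, -1.5, 0, 0, 10], [0, -1.5, 0, 0, 10], [0, -1.5, 0, 0, 10], [0, -1.35, 0, 0, 10], [0, 0, 0, 0, 10], [0, 0, 0, 0, 10], [0, 0, 0, 0, 10]])

```text
t: 17.27
ee_pos: [552.5, -218.7, 73.2]
orientation: [3.113, -0.419, 0.005]
ft_force: [-0.5, 2.4, 8.9]
width: 17.6
grasp_force: 30.0
```

Call:
move_arm(rows=[[0, 0, 0, 0, 50], [0, 0, 0, 0, 50], [0, 0, 0, 0, 50], [0, 0, -5, 0, 50], [0, 0, -5, 0, 50], [-4, 0, 0, 0, 50], [0, 0, 0, 0, 50], [0, 0, 0, 0, 50]])

```text
t: 18.27
ee_pos: [513.0, -208.2, 171.1]
orientation: [3.113, -0.419, 0.001]
ft_force: [-0.1, 0.2, 0.8]
width: 44.2
grasp_force: 0.0
```

```bash
python3 - <<'E'
from h import *
s=get_obs();print(s["ee_pos"])
im=optics.get_image("wrist");cal=optics.calibration("wrist")
print([(np.round(d["point"],1),d["conf"]) for d in spotter.find_in("wrist","dimmer_grip")[:2]])
p=proj(cal,[[552.5,-218.7,100]])[0];x0,y0=int(p[0])-100,int(p[1])-100
print(x0,y0);cv2.imwrite("pics/w6.png",cv2.resize(im[y0:y0+150,x0:x0+200],(800,600),interpolation=cv2.INTER_CUBIC))
E
```

```text
[ 512.98558433 -208.23041384  171.11667807]
[(array([277.2, 167.1]), 0.66)]
175 66
```

View pics/w6.png

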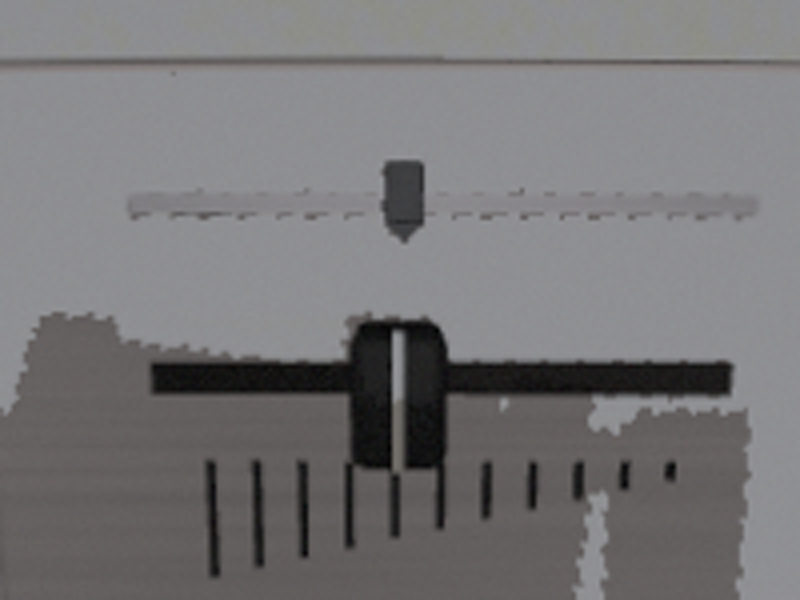

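The crop shows the white line at crop x≈399 and the clip at x≈404, so they are nearly level. I'll compute the residual.

```bash
python3 - <<'E'
from h import *
cal=optics.calibration("wrist")
f=lambda u,v,z:at(cal,(175+u/4-.375,66+v/4-.375),z)
cap=f(399,398,100);clip=f(404,190,68);tr=[f(152,378,60),f(732,378,60)];d=tr[0]-tr[1]
r=[f(128,204,60),f(758,205,60)];e=r[0]-r[1]
print("yaw",np.degrees(np.arctan2(-d[0],d[1])),np.degrees(np.arctan2(-e[0],e[1])),np.linalg.norm(d))
for yaw in(-14.9,-15.2,-15.5):
    a=np.radians(yaw);y=np.array([-np.sin(a),np.cos(a),0]);x=np.array([y[1],-y[0],0]);print(yaw,(clip-cap)@y,(clip-cap)@x)
E
```

```text
yaw -15.260061892205457 -15.315490686256927 123.92379547485899
-14.9 -1.2518988710693852 37.44771036829908
-15.2 -1.0558068532915248 37.453751941560434
-15.5 -0.8596858900354452 37.458766701292674
```

The cap is about 1 mm too far, and the previous estimate said the same. I'll re-grip and move it back 0.9 mm.

Call:
move_arm(rows=[[4, 0, 0, 0, 50], [0, 0, 5, 0, 50], [0, 0, 5, 0, 50], [0, 0, 0, 0, 50], [0, 0, 0, 0, 10], [0, 0, 0, 0, 10], [0, 0, 0, 0, 10], [0, 0, 0, 0, 10]])

```text
t: 19.38
ee_pos: [552.3, -219.0, 72.9]
orientation: [3.113, -0.419, 0.005]
ft_force: [-0.2, 0.6, 8.1]
width: 17.7
grasp_force: 30.0
```

Call:
move_arm(rows=[[0, 0.09, 0, 0, 10], [0, 0, 0, 0, 10], [0, 0, 0, 0, 10]])

```text
t: 19.75
ee_pos: [552.1, -219.7, 72.9]
orientation: [3.113, -0.419, 0.005]
ft_force: [-0.6, 1.7, 7.9]
width: 18.0
grasp_force: 30.0
```

Call:
move_arm(rows=[[0, 0, 0, 0, 50], [0, 0, 0, 0, 50], [0, 0, 0, 0, 50], [0, 0, -5, 0, 50], [0, 0, -5, 0, 50], [-4, 0, 0, 0, 50], [0, 0, 0, 0, 50], [0, 0, 0, 0, 50]])

```text
t: 20.75
ee_pos: [512.7, -209.1, 171.1]
orientation: [3.113, -0.419, 0.001]
ft_force: [0.4, 0.6, -0.1]
width: 43.7
grasp_force: 0.0
```

```bash
python3 - <<'E'
from h import *
im=optics.get_image("wrist");cal=optics.calibration("wrist")
p=proj(cal,[[552.5,-218.7,100]])[0];x0,y0=int(p[0])-100,int(p[1])-100
print(x0,y0,get_obs()["ft_force"]);c=cv2.resize(im[y0:y0+150,x0:x0+200],(800,600),interpolation=cv2.INTER_CUBIC);cv2.imwrite("pics/w7.png",c)
# where line and clip ought to be seen if exactly level
a=np.radians(-15.3);y=np.array([-np.sin(a),np.cos(a),0]);x=np.array([y[1],-y[0],0])
g=cv2.cvtColor(c,cv2.COLOR_BGR2GRAY).astype(float)
w=g[360:440,370:430]-60;w[w<0]=0;u=370+(w.sum(0)*np.arange(60)).sum()/w.sum()
k=(g[165:190,350:460]<110)*1.;v=350+(k.sum(0)*np.arange(110)).sum()/k.sum()
f=lambda U,V,z:at(cal,(x0+U/4-.375,y0+V/4-.375),z)
d=f(v,192,68)-f(u,398,100);print(u,v,d@y,d@x)
E
```

```text
174 66 [ 0.48109869 -0.44260267  0.17166489]
403.0636733004778 403.01606805293005 0.014145831704382779 37.10116656824533
```

View pics/w7.png

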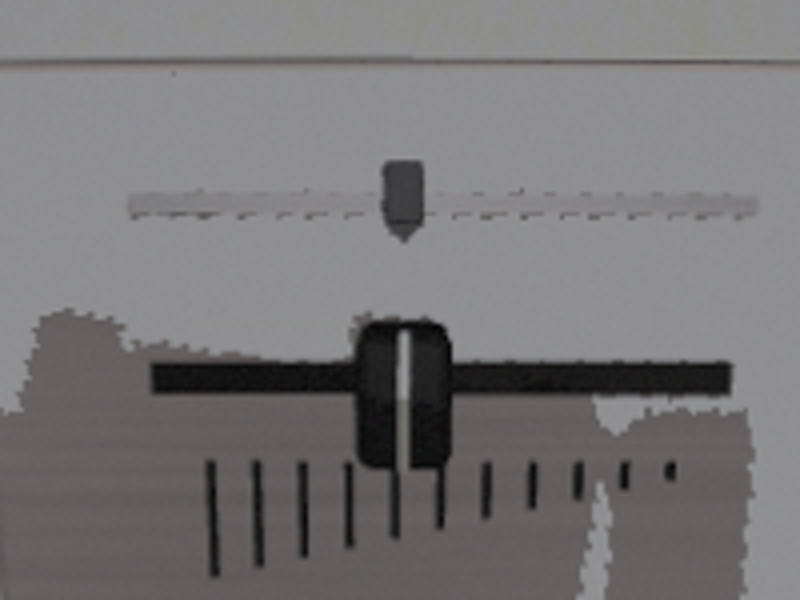

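The white line and the clip both sit at crop x≈403, so the cap is level with the clip. The gripper is clear of everything.

```bash
python3 -c "
from workcell import close_job
print(close_job())"
```

```text
the job is handed in; nothing more can be done
None
```

The job is handed in: I slid the dimmer to its zero stop, then turned the isolator fully on, then set the dimmer cap level with the clip, with 0.0 mm measured offset in the last wrist picture.

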